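# Back off the left-hand nut to its mark and draw the slotted washer

## Task

Release the two rings on the green holding fixture. The knurled nut has a left-hand thread, so unscrew it clockwise (seen from above) until the red line engraved in it first comes round to the red line on the fixture's index post, and leave it there; then slide the slotted washer by its orange grip, flat and without lifting it, off the rings onto the rest plate beside them, so that the whole disc lies on the plate. Leave the rings where they are and let go of everything.

Things in the scene. Friction and masses are not known exactly. Their poses are not given: they have to be found in the camera images.
- fixture: Green holding fixture screwed to the table, base 212 x 92 x 20 mm. Origin on the spindle axis at table level, z up; +x points from the axis along the rest plate, the way the washer is drawn off. Stacked round the axis: seat to z = 40 mm, two rings to 68, washer to 76, nut to 106. All x, y, z below are in this frame. On the -x side stands the index post (16 x 18 mm, 70 mm high).
- index_mark (a point): Inner end (towards the nut) of the red line along x on top of the index post: x = -42, y = 0, z = 70 mm. The post fills x = -58 to -42 mm.
- rest_centre (a point): Centre of the top of the aluminium rest plate: x = 94, y = 0, z = 67.5 mm, 0.5 mm below the top of the rings. The plate covers x = 37 to 151, y = -37 to 37 mm; between rings and plate is a gap of 5 mm.
- nut (a joint): Turn of the nut in rad: 0 tight (as at the start), growing clockwise seen from above. Left-hand thread: clockwise loosens it and lifts it 4 mm a turn; anticlockwise it is hard up at 0; a stop keeps it on at 6.8. It stays where left; turning takes about 0.2 N m. At the start its line is 4.6 to 6.0 rad of clockwise turn (3/4 to almost 1 turn) away from the index: a regrasp is needed.
- nut_mark (a point): Point on the red line engraved as a radius in the nut's top face, 13 mm from the axis, at the top of the nut. The point's x axis points outward along the line, z up. The line is at the index when it points along fixture -x.
- nut_centre (a point): Centre of the top of the nut: a closed knurled steel cap nut, 32 mm diameter, 30 mm high, a dark groove round it (sign of a left-hand thread). Its collar below, 26 mm diameter, 2 mm deep, locks the washer until the nut has risen 2 mm. The washer lies right under it: keep fingertips above z = 77 mm, and finger backs within 50 mm of the axis or lifted clear of the orange grip.
- washer: Loose dark slotted C-washer, 60 mm diameter, 8 mm thick, 100 to 200 g, on the upper ring round the 16 mm stud. Origin at the centre of its underside, z up, +x along its stem; at the start its axes are the fixture's. Its 18 mm slot opens to -x, so it comes off towards +x; it must move 38 mm to leave the stud and 67 mm to lie wholly on the plate. A 28 mm recess in its top holds the nut's collar.
- washer_grip (a point): Centre of the top of the washer's orange upright grip, a block 14 mm (washer x) by 18 mm (y), reaching 27 mm above the washer's underside, 60 mm from the washer's centre at +x. Pinch it across y from above; its sides are free down to the rest plate. The stem to it is 16 mm wide, 7 mm thick.
- ring_2: Upper ring, brass, 64 mm outside, 34 mm bore, 14 mm high, z = 54 to 68 mm, loose on a 32 mm pilot. Origin at the centre of its underside.
- ring_1: Lower ring, steel, same sizes, z = 40 to 54 mm. Origin at the centre of its underside.

How it is judged:
By the outcome, as a careful person would: the job done as asked, in the order asked, and still so for the second after the job is handed in, with the robot touching nothing.
It also fails if it takes over 67 s, if anything falls off the work surface, if the arm or the gripper's body presses on something with over 40 N, if the wrist force passes 120 N, or if a joint passes its speed limit or range.

## Robot

A 7-joint arm with a two-finger parallel gripper is mounted at the origin on a cart in front of the work surface, level with it; the furniture and walls round the work are solid. World frame = base frame: x ahead of the robot, y to its left, z up, the work surface at z = 0. Lengths are in mm, angles in rad, forces in N, time in s.
With the tool pointing down it reaches from about 400 to 900 mm from the base axis. Payload 5.6 kg.
Tool frame: the origin (TCP) lies between the finger pads; the fingertips stand robot.finger_overhang ahead of it and the grasp point (between the pads) lies 3 mm ahead of it (robot.finger_overhang is the distance from the TCP to the fingertips, in mm); z points along the fingers, y is the line along which they close (so a half turn about z gives the same grasp; the last joint's range is limited). The gripper opens to 92 mm and grips with 3 to 60 N. Pads are 20 mm wide; open, the fingers measure 128 mm over their backs; the gripper's body (75 mm by 189 mm) begins 69 mm behind the grasp point.
Start: joints at [-1.161, 0.468, -0.012, 1.603, 0.006, 1.071, -0.056], TCP at [284.404, 584.485, 236.592] pointing down, gripper open.
Joint ranges: [-2.53, 2.53], [-0.31, 2.02], [-1.57, 1.55], [0.28, 2.44], [-1.29, 4.43], [0.15, 1.84], [-2.92, 2.92]. Speed limits (rad/s): [2.57, 2.57, 3.14, 3.14, 3.14, 3.14, 3.14].

## Interface

Orientations are given as a rotation vector (axis times angle).
In Python, from cell import robot, viewer, hand, solver gives the robot as it stands (robot), with the cameras (viewer), the gripper (hand) and the kinematics (solver). Calls block until the motion is done:
- robot.movep(position, orientation): joint-space move of the TCP to a pose.
- robot.servo_line(position, feed=150, rotation=None): straight line of the TCP; rotation=None keeps the orientation; feed is the mean speed in mm/s.
- robot.goto_joints(angles): joint-space move.
- hand.grip(opening, newtons=None): opening from 0.0 (shut) to 1.0 (fully open); newtons is the grip in N (None keeps the last); returns when the fingers have stopped.
- robot.hold(seconds).
- solver.ik(position, orientation): joint angles nearest the present ones, or None.
- viewer.read_camera(name): name is "side" or "top"; returns the picture (420x560x3 uint8, red, green, blue); there is no depth.
- viewer.camera_info(name): a dict with "camera_matrix" (3x3 intrinsics, pixels), "R" (3x3) and "t" (3): a world point X has camera coordinates R X + t. Camera axes: x right, y down, z forward; pixel columns grow to the right and rows downward; lengths in mm; the calibration is good to about 2 mm. A picture is of the moment at which its call begins. camera_info takes no time and is no camera call.
A pose or a line that the arm cannot do raises robot.IKError and nothing moves.
- robot.job_done(): hands the job in; it is judged then, once.
Readings, each from a call of its own:
- robot.read_t(): time.
- robot.read_joints(): joint angles.
- robot.read_joint_velocities(): joint speeds.
- robot.read_joint_torque(): joint torques, N m.
- robot.read_tcp_pos(): TCP position.
- robot.read_tcp_rot(): TCP orientation.
- robot.read_contact_force(): force on the tool from outside, world axes, zero at the start.
- robot.read_wrist_torque(): the same for the moment, N m.
- robot.read_grip_width(): opening from 0.0 (shut) to 1.0 (fully open).
- robot.read_grip_force(): force on a finger pad.
Only numpy, scipy, OpenCV 4.12 (cv2) and the standard library are available. Lean on these libraries where they do the work, as an engineer would, in place of code of your own. Each camera call takes 0.05 s, during which the arm holds its last target. There are 200 camera calls.

## Working session

There is one attempt and no reset: what is moved stays moved. The work goes in short steps, each a Python script; the robot and the scene stay as the last script left them, time stands still between calls to the robot, and variables do not carry over. Pictures are saved under pics/ and viewed, at most 10 in all, crops included, and the job is handed in when it is done.

```bash
ls; mkdir -p pics
python3 - <<'E'
from cell import robot, viewer, hand, solver
import cv2,numpy as np
for n in("top","side"):
    im=viewer.read_camera(n); cv2.imwrite(f"pics/{n}0.png",im[:,:,::-1])
    i=viewer.camera_info(n); print(n,np.round(i["camera_matrix"],1).tolist(),np.round(i["R"],3).tolist(),np.round(i["t"],1), np.round(-i["R"].T@i["t"]))
print(robot.finger_overhang,robot.read_tcp_rot(),robot.read_t())
E
```

```text
cell.py
pics
top [[516.3, 0.0, 278.7], [0.0, 516.3, 216.2], [0.0, 0.0, 1.0]] [[-0.005, -1.0, -0.018], [-0.997, 0.006, -0.083], [0.083, 0.018, -0.996]] [141.2 565.8 886.8] [491. 122. 933.]
side [[487.2, 0.0, 279.3], [0.0, 487.2, 208.5], [0.0, 0.0, 1.0]] [[-0.985, -0.172, -0.003], [-0.092, 0.542, -0.836], [0.145, -0.823, -0.549]] [579.4  64.  920.6] [443. 822. 561.]
22.0 [-7.05202551e-01 -3.06117688e+00  2.44102175e-03] 0.1
```

View pics/top0.png

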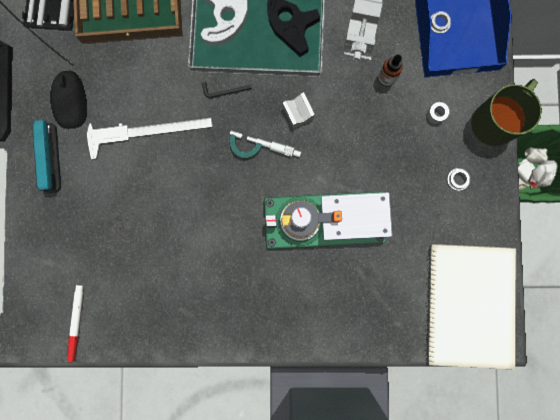

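View pics/side0.png

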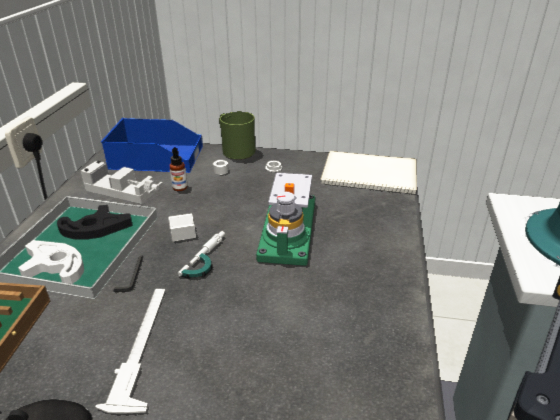

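The top view shows the fixture at px (265–392, 195–250), with the axis near (300,219), the grip at (337,216) and +x to the right (world −y). The nut's red line is near (297,212) and the post's at (270,221). Next I'll zoom in and measure.

```bash
cat > h.py <<'E'
from cell import robot, viewer, hand, solver
import cv2,numpy as np
def ray(n,uv,z):
    i=viewer.camera_info(n);K,R,t=map(np.array,(i["camera_matrix"],i["R"],i["t"]))
    d=R.T@np.linalg.solve(K,[uv[0],uv[1],1.]);c=-R.T@t
    return c+d*(z-c[2])/d[2]
def proj(n,X):
    i=viewer.camera_info(n);p=np.array(i["camera_matrix"])@(np.array(i["R"])@X+i["t"]);return p[:2]/p[2]
def blobs(m,amin=3):
    k,l,s,c=cv2.connectedComponentsWithStats(m.astype(np.uint8))
    return [(c[j],s[j]) for j in range(1,k) if s[j][4]>=amin]
def red(im):
    h=cv2.cvtColor(im,cv2.COLOR_RGB2HSV);return ((h[...,0]<6)|(h[...,0]>172))&(h[...,1]>100)&(h[...,2]>70)
def orange(im):
    h=cv2.cvtColor(im,cv2.COLOR_RGB2HSV);return (h[...,0]>=6)&(h[...,0]<=15)&(h[...,1]>170)&(h[...,2]>120)
E
python3 - <<'E'
from h import *
t=cv2.imread("pics/top0.png")[:,:,::-1].copy();s=cv2.imread("pics/side0.png")[:,:,::-1].copy()
def sub(m,b):
    o=np.zeros_like(m);o[b[1]:b[3],b[0]:b[2]]=m[b[1]:b[3],b[0]:b[2]];return o
for n,im,b in(("top",t,(258,185,400,258)),("side",s,(250,165,325,270))):
    for f in(red,orange):
        for c,st in blobs(sub(f(im),b)): print(n,f.__name__,c.round(1),st)
h=cv2.cvtColor(t,cv2.COLOR_RGB2HSV)
g=sub((h[...,0]>60)&(h[...,0]<90)&(h[...,1]>120),(255,185,400,258))
pts=cv2.findNonZero(g.astype(np.uint8));r=cv2.minAreaRect(pts);print("base rect",r)
w=sub((h[...,1]<40)&(h[...,2]>170),(322,185,400,258)).astype(np.uint8)
w=cv2.morphologyEx(w,cv2.MORPH_OPEN,np.ones((3,3)))
r2=cv2.minAreaRect(cv2.findNonZero(w));print("plate",r2)
P=np.array([ray("top",p,67.5) for p in cv2.boxPoints(r2)]);print(P.round(1),np.linalg.norm(np.diff(P,axis=0),axis=1))
P=np.array([ray("top",p,20) for p in cv2.boxPoints(r)]);print(P.round(1),np.linalg.norm(np.diff(P,axis=0),axis=1))
a=cv2.resize(t[180:260,255:400][:,:,::-1],None,fx=5,fy=5,interpolation=cv2.INTER_CUBIC)
cv2.imwrite("pics/c1.png",a)
cv2.imwrite("pics/c2.png",cv2.resize(s[165:265,250:325][:,:,::-1],None,fx=6,fy=6,interpolation=cv2.INTER_CUBIC))
E
```

```text
top red [299.2 212.5] [298 209   4   8  12]
top red [271. 220.] [267 220   9   1   9]
top orange [339.6 213.1] [338 211   3   6   7]
top orange [336.  217.8] [334 212   8   9  26]
side red [281. 196.] [278 196   7   1   7]
side red [281.9 228.6] [281 227   3   4   7]
side orange [288.9 188.2] [285 185   9   8  45]
base rect ((293.1417541503906, 221.81935119628906), (49.21400833129883, 54.976226806640625), 88.31531524658203)
plate ((356.2458801269531, 215.67127990722656), (44.0443000793457, 67.80089569091797), 86.98721313476562)
[[597.7  65.3  67.5]
 [602.9 -48.6  67.5]
 [528.8 -50.7  67.5]
 [523.5  62.3  67.5]] [113.98897868  74.09453573 113.17424571]
[[599.6 162.4  20. ]
 [601.9  64.6  20. ]
 [514.5  63.1  20. ]
 [512.1 160.1  20. ]] [97.82584234 87.39985867 97.04579949]
```

View pics/c1.png

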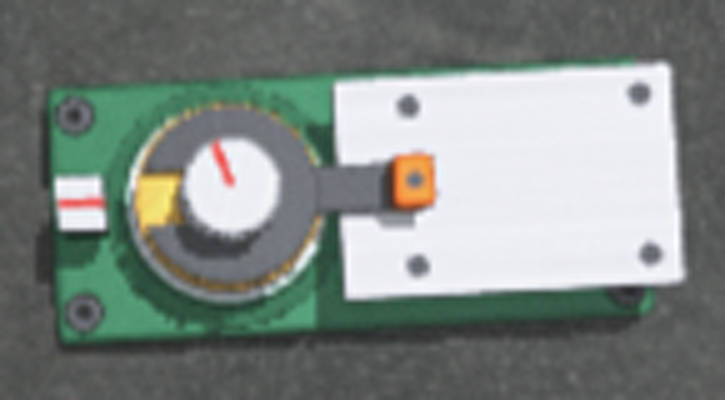

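View pics/c2.png

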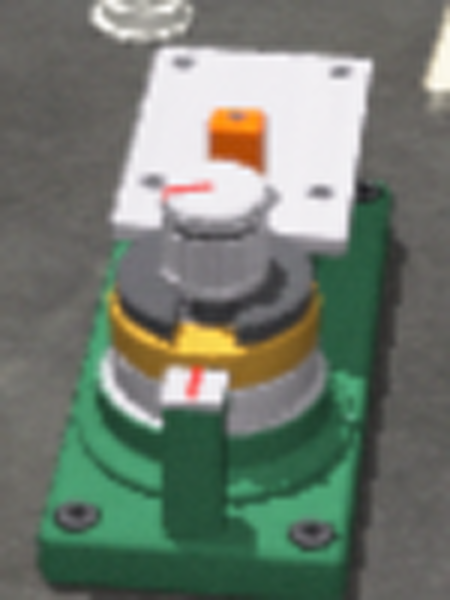

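The crops show the nut top centred near (301.4,217), with its red line running from the centre to (298,208.6), up and slightly left. The index line spans (266.6–276, 220.6). That leaves about 5.1 rad of clockwise turn. Next I'll refine the pose from both cameras.

```bash
cat >> h.py <<'E'
def nutline(n,im,ax,z=106.,roi=17):
    """red-weighted line on nut top: direction (world angle) from axis ax, red centroid"""
    u,v=proj(n,np.array([ax[0],ax[1],z])); Y,X=np.mgrid[0:im.shape[0],0:im.shape[1]]
    f=im.astype(float);w=np.clip(f[...,0]-np.maximum(f[...,1],f[...,2])-25,0,None)
    P=[];W=[]
    for y,x in np.argwhere(w>0):
        p=ray(n,(x,y),z)[:2]
        if np.hypot(*(p-ax))<roi: P.append(p);W.append(w[y,x])
    P=np.array(P);W=np.array(W)
    if len(P)<4: return None
    c=np.average(P,axis=0,weights=W);C=np.cov(P.T,aweights=W);e=np.linalg.eigh(C)[1][:,1]
    if e@(c-ax)<0:e=-e
    return np.arctan2(*(c-ax)[::-1]),np.arctan2(e[1],e[0]),c,len(P)
E
python3 - <<'E'
from h import *
t=cv2.imread("pics/top0.png")[:,:,::-1].copy();s=cv2.imread("pics/side0.png")[:,:,::-1].copy()
ax0=np.array([559.,101.]);
def wc(n,im,z,cx,R,kind):
    # weighted centroid of saturated colour near predicted world point
    f=im.astype(float);P=[];W=[]
    if kind=="red": w=np.clip(f[...,0]-np.maximum(f[...,1],f[...,2])-25,0,None)
    if kind=="or": w=((f[...,0]>170)&(f[...,0]-f[...,2]>100)&(f[...,1]<150)).astype(float)
    if kind=="white": w=(f.min(2)>150).astype(float)+(np.clip(f[...,0]-f[...,1],0,None)>25)
    for y,x in np.argwhere(w>0):
        p=ray(n,(x,y),z)[:2]
        if np.hypot(*(p-cx))<R:P.append(p);W.append(min(w[y,x],255))
    return np.average(P,axis=0,weights=W).round(1),len(P)
ex=np.array([.046,-.999])
for n,im in(("top",t),("side",s)):
    print(n,"nut",wc(n,im,106,ax0,20,"white"),"post",wc(n,im,70,ax0-50*ex,12,"red"),"grip",wc(n,im,95,ax0+60*ex,14,"or"))
    print(nutline(n,im,ax0))
# side plate corners
h=cv2.cvtColor(s,cv2.COLOR_RGB2HSV)
w=((h[...,1]<45)&(h[...,2]>150)).astype(np.uint8);m=np.zeros_like(w);m[170:212,265:316]=w[170:212,265:316]
m=cv2.morphologyEx(m,cv2.MORPH_OPEN,np.ones((3,3)))
hull=cv2.convexHull(cv2.findNonZero(m));ap=cv2.approxPolyDP(hull,3,True)[:,0]
for p in ap: print("sidecorner",p,ray("side",p,67.5).round(1))
E
```

```text
Traceback (most recent call last):
  File "h.py", line 4, in ray
    i=viewer.camera_info(n);K,R,t=map(np.array,(i["camera_matrix"],i["R"],i["t"]))
ValueError: time passes only in moves, steps and waits
```

```bash
sed -i 's/^def ray/CI={n:viewer.camera_info(n) for n in ("top","side")}\ndef ray/; s/i=viewer.camera_info(n);/i=CI[n];/' h.py
cat > m.py <<'E'
from h import *
t=cv2.imread("pics/top0.png")[:,:,::-1].copy();s=cv2.imread("pics/side0.png")[:,:,::-1].copy()
ax0=np.array([559.,101.]);
def wc(n,im,z,cx,R,kind):
    f=im.astype(float);P=[];W=[]
    if kind=="red": w=np.clip(f[...,0]-np.maximum(f[...,1],f[...,2])-25,0,None)
    if kind=="or": w=((f[...,0]>170)&(f[...,0]-f[...,2]>100)&(f[...,1]<150)).astype(float)
    if kind=="white": w=((f.min(2)>150)|(f[...,0]-f[...,1]>25)).astype(float)
    for y,x in np.argwhere(w>0):
        p=ray(n,(x,y),z)[:2]
        if np.hypot(*(p-cx))<R:P.append(p);W.append(w[y,x])
    return np.average(P,axis=0,weights=W).round(1),len(P)
ex=np.array([.046,-.999])
for n,im in(("top",t),("side",s)):
    print(n,"nut",wc(n,im,106,ax0,20,"white"),"post",wc(n,im,70,ax0-50*ex,12,"red"),"grip",wc(n,im,95,ax0+60*ex,14,"or"))
    print(nutline(n,im,ax0))
h=cv2.cvtColor(s,cv2.COLOR_RGB2HSV)
w=((h[...,1]<45)&(h[...,2]>150)).astype(np.uint8);m=np.zeros_like(w);m[170:212,265:316]=w[170:212,265:316]
m=cv2.morphologyEx(m,cv2.MORPH_OPEN,np.ones((3,3)))
hull=cv2.convexHull(cv2.findNonZero(m));ap=cv2.approxPolyDP(hull,3,True)[:,0]
for p in ap: print("sidecorner",p,ray("side",p,67.5).round(1))
E
python3 m.py
```

```text
top nut (array([558.9, 101.1]), 304) post (array([556.2, 150.3]), 23) grip (array([560.3,  41.8]), 28)
(np.float64(0.37216571449818386), np.float64(0.3735118243892048), array([565.89282579, 103.69066128]), 22)
side nut (array([559.3,  99.8]), 188) post (array([557.5, 147. ]), 21) grip (array([560.7,  46.7]), 34)
(np.float64(-0.029749239143208643), np.float64(0.5076798063834396), array([567.38195684, 100.75056957]), 18)
sidecorner [311 175] [530.6 -51.2  67.5]
sidecorner [307 204] [525.   59.6  67.5]
sidecorner [269 202] [596.3  64.7  67.5]
sidecorner [276 173] [603.1 -47.5  67.5]
```

```bash
cat >> h.py <<'E'
from scipy.spatial.transform import Rotation as Ro
AX=np.array([558.9,100.7]);EX=np.array([.045,-.999]);EX/=np.linalg.norm(EX);EY=np.array([-EX[1],EX[0]])
FX=np.arctan2(EX[1],EX[0])
def rv(a):
    """tool down, closing line (tool y) at world angle a"""
    y=np.array([np.cos(a),np.sin(a),0]);z=np.array([0,0,-1.]);return Ro.from_matrix(np.c_[np.cross(y,z),y,z]).as_rotvec()
def st(m=""):
    print(m,"t",round(robot.read_t(),2),"tcp",np.round(robot.read_tcp_pos(),1),"F",np.round(robot.read_contact_force(),1),"Mz",np.round(robot.read_wrist_torque()[2],2),"w",round(robot.read_grip_width(),3),"gf",round(robot.read_grip_force(),1),"q7",round(robot.read_joints()[6],2))
E
python3 - <<'E'
from h import *
print("start yaw",Ro.from_rotvec(robot.read_tcp_rot()).as_matrix()[:,1].round(3))
for k in range(-6,7):
    a=FX+k*np.pi/6
    q=solver.ik([*AX,102],rv(a)); print(round(a,2),None if q is None else np.round(q,2))
q=solver.ik([*(AX+60*EX),92],rv(FX+np.pi/2));print(np.round(q,2)); q=solver.ik([*(AX+140*EX),92],rv(FX+np.pi/2));print(np.round(q,2))
E
```

```text
start yaw [ 0.438  0.899 -0.002]
-4.67 [-0.32  0.5   0.11  1.91 -0.08  0.73  1.45]
-4.14 [-0.22  0.51 -0.03  1.9   0.02  0.73  1.88]
-3.62 [-0.14  0.51 -0.13  1.9   0.09  0.74  2.35]
-3.1 [-0.05  0.52 -0.24  1.89  0.18  0.75  2.8 ]
-2.57 [-1.11  1.    1.34  1.96 -1.09  1.18 -1.89]
-2.05 [-1.11  1.    1.34  1.96 -1.09  1.18 -1.37]
-1.53 [-0.68  0.56  0.58  1.94 -0.43  0.77 -1.38]
-1.0 [-0.65  0.55  0.54  1.93 -0.4   0.76 -0.89]
-0.48 [-0.63  0.54  0.51  1.93 -0.38  0.76 -0.38]
0.05 [-0.56  0.53  0.42  1.93 -0.31  0.75  0.08]
0.57 [-0.49  0.52  0.32  1.92 -0.23  0.74  0.54]
1.09 [-0.42  0.51  0.23  1.92 -0.16  0.73  1.  ]
1.62 [-0.32  0.5   0.11  1.91 -0.08  0.73  1.45]
[-0.48  0.54  0.45  1.95 -0.35  0.73  0.22]
[-0.37  0.56  0.49  1.94 -0.38  0.74  0.39]
```

```bash
cat >> h.py <<'E'
def turn(a0,total,z0,n,ax=AX,feed=25,rise=4/(2*np.pi)):
    for k in range(1,n+1):
        d=total*k/n; robot.servo_line([*ax,z0+rise*d],feed=feed,rotation=rv(a0-d))
        if k in(1,n//2,n): st(f"turn {d:.2f}")
E
python3 - <<'E'
from h import *
hand.grip(0.5,20)
robot.movep([*AX,190],rv(1.7)); st("above")
robot.servo_line([*AX,102],feed=90); st("down")
hand.grip(0.25,15); st("gripped");
E
```

```text
above t 2.92 tcp [558.8 101.9 190.1] F [-1.2 -1.1  0.6] Mz -0.02 w 0.497 gf 0.0 q7 1.52
down t 4.04 tcp [559.4 100.8 102.6] F [0.1 0.3 0.3] Mz -0.02 w 0.498 gf 0.0 q7 1.53
gripped t 4.4 tcp [559.4 100.2 102.6] F [ 0.2 -2.   3.7] Mz -0.01 w 0.346 gf 15.0 q7 1.53
```

Run:
```python
from h import *
hand.grip(0.25,40); st("40N")
robot.servo_line([*AX,102.1],feed=25,rotation=rv(1.5)); st("turn .2")
robot.servo_line([*AX,102.25],feed=25,rotation=rv(1.2)); st("turn .5")
print(Ro.from_rotvec(robot.read_tcp_rot()).as_matrix()[:,1].round(3), rv(1.2))
```

```text
40N t 4.62 tcp [559.3 100.2 102.6] F [-0.1 -2.4  5.5] Mz -0.04 w 0.342 gf 40.0 q7 1.53
turn .2 t 4.97 tcp [559.4 100.2 102.6] F [-0.4 -2.2  4.8] Mz -0.09 w 0.339 gf 40.0 q7 1.37
turn .5 t 5.42 tcp [559.4 100.1 102.8] F [-0.3 -3.3  5.3] Mz -0.01 w 0.337 gf 40.0 q7 1.11
[ 0.363  0.932 -0.   ] [0.57911456 3.08775497 0.        ]
```

Run:
```python
from h import *
turn(1.2,2.1,102.25,5)
print(Ro.from_rotvec(robot.read_tcp_rot()).as_matrix()[:,1].round(3))
hand.grip(0.5); st("open")
robot.servo_line([*AX,150],feed=150)
robot.movep([470,-60,250],rv(0.5));st("away")
for n in("top","side"):
    im=viewer.read_camera(n);cv2.imwrite(f"pics/{n}1.png",im[:,:,::-1]); print(nutline(n,im,AX,106+1.7))
t=cv2.imread("pics/top1.png")[180:260,255:400];s=cv2.imread("pics/side1.png")[165:245,250:325]
cv2.imwrite("pics/c3.png",cv2.resize(np.hstack([t,s]),None,fx=3.5,fy=3.5,interpolation=cv2.INTER_CUBIC))
```

```text
turn 0.42 t 5.98 tcp [559.3 100.  103. ] F [-1.7 -3.9  5.1] Mz 0.04 w 0.337 gf 40.0 q7 0.76
turn 0.84 t 6.55 tcp [559.3 100.  103.3] F [-1.2 -3.1  5.2] Mz -0.02 w 0.338 gf 40.0 q7 0.41
turn 2.10 t 8.25 tcp [559.1 100.  104. ] F [-1.3 -2.6  7.3] Mz 0.02 w 0.338 gf 40.0 q7 -0.62
[ 0.621 -0.783  0.001]
open t 8.67 tcp [558.7 101.  103.3] F [-0.1  0.5  0.8] Mz 0.04 w 0.495 gf 0.0 q7 -0.62
away t 10.36 tcp [469.9 -59.5 249.4] F [ 0.4  0.6 -0.1] Mz -0.0 w 0.501 gf 0.0 q7 0.69
(np.float64(-2.265970376660016), np.float64(-2.2264137981394776), array([553.91871421,  94.72775082]), 18)
(np.float64(-1.9874136910771851), np.float64(-2.195258057442229), array([554.41280093,  90.5599281 ]), 19)
```

View pics/c3.png

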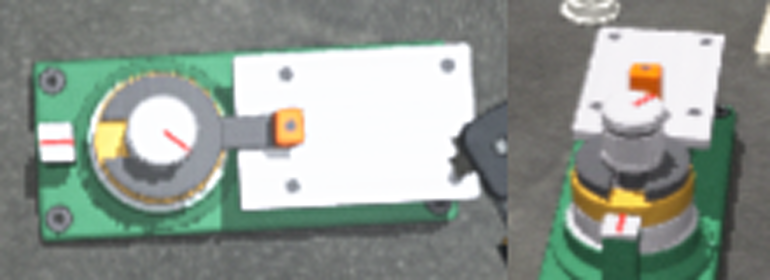

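The crop shows the nut's line now pointing lower right in the top view, at −2.23 rad, so it followed the tool without slipping. About 2.43 rad remain.

```bash
sed -i 's/AX=np.array(\[558.9,100.7\])/AX=np.array([559.2,100.2])/' h.py
python3 - <<'E'
from h import *
robot.movep([*AX,170],rv(1.6)); 
robot.servo_line([*AX,103.5],feed=90); st("down")
hand.grip(0.25,40); st("grip")
turn(1.6,2.42,103.5,6)
print(Ro.from_rotvec(robot.read_tcp_rot()).as_matrix()[:,1].round(3), np.cos(-.82),np.sin(-.82))
hand.grip(0.5); st("open")
robot.servo_line([*AX,155],feed=150)
robot.movep([470,-60,250],rv(0.5));st("away")
AC=np.array([558.9,100.9])
for n in("top","side"):
    im=viewer.read_camera(n);cv2.imwrite(f"pics/{n}2.png",im[:,:,::-1]); print(nutline(n,im,AC,106+3.2))
t=cv2.imread("pics/top2.png")[180:260,255:400];s=cv2.imread("pics/side2.png")[165:245,250:325]
cv2.imwrite("pics/c4.png",cv2.resize(np.hstack([t,s]),None,fx=3.5,fy=3.5,interpolation=cv2.INTER_CUBIC))
E
```

```text
down t 12.19 tcp [559.6 100.2 103.9] F [-0.3  0.9 -0.3] Mz -0.0 w 0.493 gf 0.0 q7 1.61
grip t 12.56 tcp [559.6 100.1 104. ] F [-0.2 -0.8  3.3] Mz 0.02 w 0.342 gf 40.0 q7 1.61
turn 0.40 t 13.11 tcp [559.6 100.  104.2] F [-1.1 -1.   5.1] Mz -0.04 w 0.341 gf 40.0 q7 1.27
turn 1.21 t 14.21 tcp [559.4  99.7 104.7] F [-1.6 -2.   7.2] Mz -0.04 w 0.337 gf 40.0 q7 0.61
turn 2.42 t 15.86 tcp [559.   99.7 105.4] F [-1.8 -0.9  9. ] Mz 0.02 w 0.341 gf 40.0 q7 -0.39
[ 0.684 -0.73  -0.   ] 0.6822212072876136 -0.7311458297268958
open t 16.27 tcp [559.1 100.3 104.8] F [-0.8  0.7 -0.1] Mz -0.04 w 0.501 gf 0.0 q7 -0.39
away t 17.88 tcp [469.9 -59.4 249.5] F [-0.5  1.  -0.5] Mz -0.02 w 0.501 gf 0.0 q7 0.77
(np.float64(1.6643363515539968), np.float64(1.637378163646101), array([558.12735838, 109.1359058 ]), 18)
(np.float64(1.5953530361192945), np.float64(1.4042960544848664), array([558.80456401, 104.78556952]), 16)
```

View pics/c4.png

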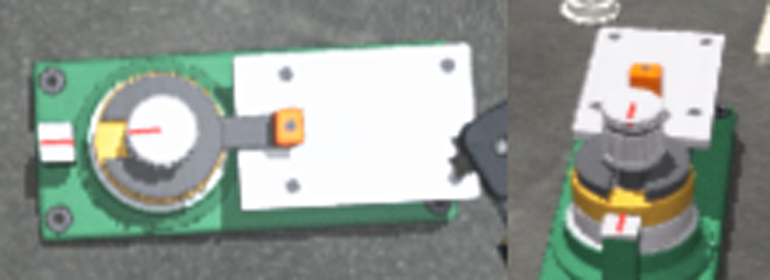

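The nut's line now points left along the index line in both views (1.64 measured, 1.616 wanted), so I'll leave it there. Next is the washer.

Run:
```python
from h import *
G=AX+60*EX;a=FX+np.pi/2
robot.movep([*G,170],rv(a)); 
robot.servo_line([*G,93],feed=80); st("down")
hand.grip(0.1,8); st("grip8")
hand.grip(0.1,25); st("grip25")
p=G+12*EX;robot.servo_line([*p,93],feed=25);st("12mm")
```

```text
down t 19.77 tcp [562.3  40.2  93.4] F [ 0.2 -1.2 -0.6] Mz -0.03 w 0.498 gf 0.0 q7 0.49
grip8 t 20.3 tcp [561.9  40.4  93.1] F [-0.7 -0.3  1.1] Mz -0.02 w 0.195 gf 8.0 q7 0.49
grip25 t 20.52 tcp [562.   40.3  93.1] F [ 0.4 -1.1  1.5] Mz 0.04 w 0.195 gf 25.0 q7 0.49
12mm t 21.15 tcp [562.5  27.3  93.1] F [ 0.2 -1.1  2.4] Mz -0.03 w 0.193 gf 25.0 q7 0.51
```

Grip width is 18 mm as it should be, and the forces are negligible. I'll slide on to 80 mm of travel.

Run:
```python
from h import *
G=AX+60*EX
for d,z in((25,93),(42,93),(62,93),(80,92.7)):
    p=G+d*EX;robot.servo_line([*p,z],feed=40);st(d)
    if np.hypot(*robot.read_contact_force()[:2])>15: break
else:
    hand.grip(0.5);st("open"); robot.servo_line([*p,170],feed=100)
    robot.movep([400,-150,250],rv(0.5));st("away")
for n in("top","side"):
    im=viewer.read_camera(n);cv2.imwrite(f"pics/{n}3.png",im[:,:,::-1]); print(nutline(n,im,np.array([558.9,100.9]),109.2))
t=cv2.imread("pics/top3.png")[180:260,255:410];s=cv2.imread("pics/side3.png")[165:245,250:325]
cv2.imwrite("pics/c5.png",cv2.resize(np.hstack([t,s]),None,fx=3.4,fy=3.4,interpolation=cv2.INTER_CUBIC))
```

```text
25 t 21.62 tcp [563.   13.9  93.1] F [ 0.  -2.7  1.2] Mz 0.01 w 0.188 gf 25.0 q7 0.53
42 t 22.2 tcp [563.8  -2.7  93. ] F [ 0.2 -1.6  0.1] Mz -0.0 w 0.195 gf 25.0 q7 0.56
62 t 22.85 tcp [564.5 -21.8  92.8] F [ 0.9  0.4 -2.1] Mz 0.0 w 0.192 gf 25.0 q7 0.6
80 t 23.45 tcp [565.5 -39.9  92.7] F [-0.8 -0.4 -2.2] Mz -0.04 w 0.192 gf 25.0 q7 0.63
open t 24.03 tcp [565.5 -39.6  92.7] F [-0.4 -0.1  0.5] Mz 0.08 w 0.499 gf 0.0 q7 0.63
away t 25.82 tcp [ 400.9 -149.3  250. ] F [-0.4  0.6 -0.8] Mz 0.05 w 0.502 gf 0.0 q7 0.88
(np.float64(1.670597646232249), np.float64(1.5956585934281617), array([558.11529864, 108.73651303]), 26)
(np.float64(1.5018657718512536), np.float64(1.628120353305096), array([559.24819537, 105.94339067]), 13)
```

View pics/c5.png

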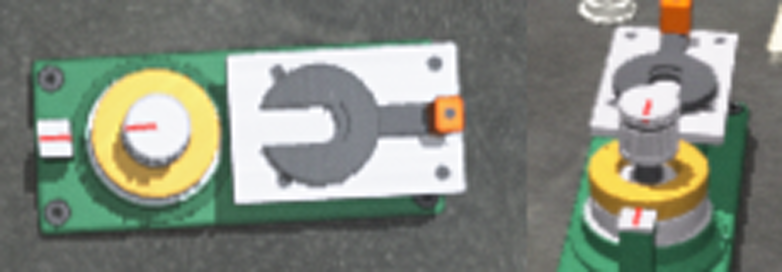

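The whole disc lies on the plate, the rings are in place, the nut's line is still at the index and the gripper is clear. I'm handing it in.

```bash
python3 -c "
from cell import robot, viewer, hand, solver
print(robot.job_done())"
```

```text
the job is handed in; nothing more can be done
None
```

I handed the job in at about 26 s: the nut's line is at the index (measured within about 0.05 rad), the washer's disc lies wholly on the rest plate, the rings stayed in place, and the robot is touching nothing.

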